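# Shut the open placemat clip

### The arm

A 6-joint arm with a two-finger parallel gripper is mounted at the origin on the work surface. World frame = base frame: x ahead of the robot, y to its left, z up, the work surface at z = 0. Lengths are in mm, angles in degrees, forces in N, time in s.
With the tool pointing down it reaches from about 350 to 850 mm from the base axis. Payload 8.1 kg.
Tool frame: the origin (TCP) lies at the very end of the fingers, on their centre line; the grasp point (between the pads) lies r.tcp_to_grasp behind it (r.tcp_to_grasp is the distance from the TCP to the grasp point, in mm); z points along the fingers, y is the line along which they close (so a half turn about z gives the same grasp; the last joint's range is limited). The gripper opens to 85 mm and grips with 20 to 120 N. Pads are 22 mm wide; open, the fingers measure 114 mm over their backs; the gripper's body (76 mm by 85 mm) begins 54 mm behind the grasp point. The pads swing forward as they close: fully open they stand 13 mm farther back than shut.
Start: joints at [-82.242, 7.471, 85.268, -0, 87.261, -4.893], TCP at [131.426, -585.434, 231.292] pointing down, gripper open.
Joint ranges: [-169.43, 169.43], [-51.17, 129.36], [1.28, 143.12], [-76.62, 256.62], [0, 156.53], [-152.29, 152.29]. Speed limits (degrees/s): [136.94, 136.94, 159.86, 180, 180, 180].

### API

Orientations are given as [roll, pitch, yaw] about the fixed x, y, z axes, in that order (R = Rz(yaw) Ry(pitch) Rx(roll)).
In Python, from bench import r gives the robot as it stands.
- The arm moves only by the shell command python3 -m handwheel 'ROWS' [OPENING] [FORCE]. ROWS is JSON, a list of rows, each a list of 4 numbers: the shift along the tool's x, y, z in m, then the turn about the tool's z in degrees. A call has 1 to 10 rows; each row shifts and turns the commanded pose from where the row before left it, along the tool's axes as they then stand; what a row does not reach is not made up. A row lasts 1/10 s, in which the tool goes at most 50 mm and 8.59 degrees, less where a joint would pass 70% of its speed; a pose out of reach is approached as far as the arm can. A call is refused whole if a number of a shift passes 0.05 or a number of a turn 8.59, either way. A call with a gripper value outside its range is refused whole. OPENING is the finger opening in m, from 0 to 0.0854, set as the call begins (- or left out, the last holds). The fingers move at their own pace and stop on an object; FORCE is the grip in N (left out, the last holds). Time passes only in rows, so rows that do not move let the fingers close. It gives the time, the measured TCP pose, the force, the opening and the grip force at its end, in the units of the state.
- r.sense(): the state, without advancing time (a new reading comes with each control period).
- r.snapshot(name): name is "scene" or "top" or "wrist"; returns the picture (384x512x3 uint8, red, green, blue); there is no depth.
- r.camera_params(name): a dict with "fx", "fy", "cx", "cy" (pixels), "R" (3x3) and "t" (3): a world point X has camera coordinates R X + t; the wrist camera has in their place "mount" (4x4, takes a point from camera to tool coordinates, whose origin is the TCP and whose axes are the flange's). Camera axes: x right, y down, z forward; pixel columns grow to the right and rows downward; lengths in mm; the calibration is good to about 2 mm. A picture is of the moment at which its call begins: read the wrist's pose just before it. camera_params takes no time and is no camera call.
- r.hand_in(): hands the job in; it is judged then, once.
The state is a dict: "time": time; "joint_pos": joint angles; "qd": joint speeds; "joint_efforts": joint torques, N m; "tool_pos": TCP position; "tcp_rot": TCP orientation; "ft_force": force on the tool from outside, world axes, zero at the start; "wrist_torque": the same for the moment, N m; "finger_gap": finger opening in mm; "grip_force": force on a finger pad.
Only numpy, scipy, OpenCV 4.12 (cv2) and the standard library are available. Lean on these libraries where they do the work, as an engineer would, in place of code of your own. Each camera call takes 0.05 s, during which the arm holds its last target. There are 200 camera calls.

### The job

One of the three steel clips on the placemat holder is standing open. With the fingertips, press that clip gently down until it lies flat and fully shut, then draw the hand away. Leave the two shut clips, the bowl, the cup and the teething keys untouched, and do not grasp or lift anything.

Things in the scene. Friction and masses are not known exactly. Their poses are not given: they have to be found in the camera images.
- holder: Clip-on placemat holder, fixed to the grey tray: a flat white rigid mat 200 (x) x 320 (y) x 4 mm with a white hinge bar 18 mm wide and 12 mm high along the long edge farther from the robot (small hinge lugs reach 18 mm). Origin: centre of the underside; z up, y along the bar, x from the bar across the mat, so roughly back towards the robot (yaw pi, give or take 0.25). Position and yaw vary. Its three clips sit 100 mm apart along the bar.
- clip_a (a joint): Angle of clip_a (rad): 0 = shut flat, growing as its free end rises (range 0 to 1.5). Of the three clips exactly one starts open (0.4 to 0.6 rad), the other two start shut at 0; which place along the bar is the open one varies. A stiff hinge holds the flap where it is left; pressed 40 mm from the hinge it takes 1 to 3 N to move and stops firmly at 0.
- clip_a_hinge (a point): Point on the hinge axis of clip_a, middle of its width, 14 mm above the holder's underside. The axis runs along the bar. The frame turns with the flap: x along the flap from hinge to free end, z out of its top face, y across it.
- clip_a_pad (a point): Spot on the top face of clip_a, 40 mm from the hinge towards the free end, middle of the width. The clip is a plain steel flap 55 mm long, 36 mm wide, 4 mm thick, with a 9 mm lip pointing down at the free end; shut, its top face lies 4 mm above the hinge axis and it reaches from the bar over the mat, back towards the robot.
- clip_b (a joint): Angle of clip_b (rad): 0 = shut flat, growing as its free end rises (range 0 to 1.5). Of the three clips exactly one starts open (0.4 to 0.6 rad), the other two start shut at 0; which place along the bar is the open one varies. A stiff hinge holds the flap where it is left; pressed 40 mm from the hinge it takes 1 to 3 N to move and stops firmly at 0.
- clip_b_hinge (a point): Point on the hinge axis of clip_b, middle of its width, 14 mm above the holder's underside. The axis runs along the bar. The frame turns with the flap: x along the flap from hinge to free end, z out of its top face, y across it.
- clip_b_pad (a point): Spot on the top face of clip_b, 40 mm from the hinge towards the free end, middle of the width. The clip is a plain steel flap 55 mm long, 36 mm wide, 4 mm thick, with a 9 mm lip pointing down at the free end; shut, its top face lies 4 mm above the hinge axis and it reaches from the bar over the mat, back towards the robot.
- clip_c (a joint): Angle of clip_c (rad): 0 = shut flat, growing as its free end rises (range 0 to 1.5). Of the three clips exactly one starts open (0.4 to 0.6 rad), the other two start shut at 0; which place along the bar is the open one varies. A stiff hinge holds the flap where it is left; pressed 40 mm from the hinge it takes 1 to 3 N to move and stops firmly at 0.
- clip_c_hinge (a point): Point on the hinge axis of clip_c, middle of its width, 14 mm above the holder's underside. The axis runs along the bar. The frame turns with the flap: x along the flap from hinge to free end, z out of its top face, y across it.
- clip_c_pad (a point): Spot on the top face of clip_c, 40 mm from the hinge towards the free end, middle of the width. The clip is a plain steel flap 55 mm long, 36 mm wide, 4 mm thick, with a 9 mm lip pointing down at the free end; shut, its top face lies 4 mm above the hinge axis and it reaches from the bar over the mat, back towards the robot.
- bowl: Yellow bowl, 96 mm across the rim, 42 mm high, loose on the mat. Origin: centre of its underside.
- cup: Aluminium cup, 64 mm across, 68 mm high, loose on the mat. Origin: centre of its underside.
- keys: Teething key set: three flat keys fanned out on a ring, about 85 mm long and 60 mm wide, 8 mm thick, one rigid piece lying flat, loose on the mat. Origin: underside, near its middle. Bowl, cup and keys stand in a row 100 mm apart, about 135 mm from the hinges on the robot side, in varying order.
Mind the look-alikes: they are no part of the job. What is shaped like the keys but blue or pink is not meant.

How it is judged (in metres and radians):
On the way:
1. the fingertips press the open clip down shut (contact force between the fingers and clip_a above 0.3 N and value of joint clip_a below 0.12 rad), for 0.05 s.
At the end, for the whole second after the job is handed in: The clip that stood open is shut (within 0.12 rad of flat) and still, the other two are still shut, and bowl, cup and keys are upright, at rest and within 10 mm of where they started (value of joint each of clip_a, clip_b, clip_c below 0.12 rad and velocity of joint clip_a below 0.1 rad/s and distance of each of bowl, cup, keys from where it was at the start of the episode below 0.01 m and linear speed of each of bowl, cup, keys below 0.02 m/s and angle between each of bowl, cup, keys's own z axis and vertical below 0.15 rad); the robot touches nothing.
It fails at once if a shut clip is touched or opened (contact force between any of the fingers, the arm and clip_b above 0.5 N or contact force between any of the fingers, the arm and clip_c above 0.5 N or value of joint any of clip_b, clip_c above 0.1 rad).
It fails at once if the open clip is lifted further open (value of joint clip_a above 0.75 rad).
It fails at once if the clip is pressed harder than 30 N (contact force between any of the fingers, the arm and clip_a above 30 N).
It fails at once if the bowl, cup or keys are touched, moved or lifted (contact force between any of the fingers, the arm and bowl above 0.5 N or contact force between any of the fingers, the arm and cup above 0.5 N or contact force between any of the fingers, the arm and keys above 0.5 N or distance of any of bowl, cup, keys from where it was at the start of the episode above 0.015 m).
It also fails if it takes over 32 s, if anything falls off the work surface, if the arm or the gripper's body presses on something with over 40 N, if the wrist force passes 120 N, or if a joint passes its speed limit or range.

## Working session

There is one attempt and no reset: what is moved stays moved. The work goes in short steps, Python scripts to look and compute and a shell command to move; the robot and the scene stay as the last step left them, time stands still between calls to the robot, and variables do not carry over. Pictures are saved under pics/ and viewed, at most 10 in all, crops included, and the job is handed in when it is done.

```bash
mkdir -p pics
python3 - <<'E'
from bench import r
import cv2,numpy as np
s=r.sense();print(s['tool_pos'],s['tcp_rot'],s['time'],s['finger_gap'],r.tcp_to_grasp)
for n in('top','scene'):
    im=r.snapshot(n);cv2.imwrite(f'pics/{n}0.png',im[:,:,::-1])
    cv2.imwrite(f'pics/{n}0b.png',cv2.resize(im[:,:,::-1],(800,600),interpolation=cv2.INTER_CUBIC))
    print(r.camera_params(n))
E
```

```text
[ 131.36070311 -584.88228222  230.25540777] [-1.79896118e+02 -1.05564792e-02  1.26480661e+01] 0.0 85.76203847975532 18.700000000000003
{'fx': 395.49127045288174, 'fy': 395.49127045288174, 'cx': 260.4740029786414, 'cy': 194.27613155361243, 'R': array([[ 0.00976506, -0.99987014, -0.01281999],
       [-0.99041208, -0.00790435, -0.13791821],
       [ 0.13779897,  0.01404385, -0.99036065]]), 't': array([ 51.20111083, 503.28888572, 883.90150225])}
{'fx': 369.31385217545613, 'fy': 369.31385217545613, 'cx': 253.1338893205135, 'cy': 194.60869906633104, 'R': array([[ 0.67427074,  0.73846412,  0.00545105],
       [ 0.56437749, -0.51052855, -0.64872078],
       [-0.4762741 ,  0.44048989, -0.76100699]]), 't': array([-369.01553016, -208.11293565, 1097.00555559])}
```

View pics/top0b.png

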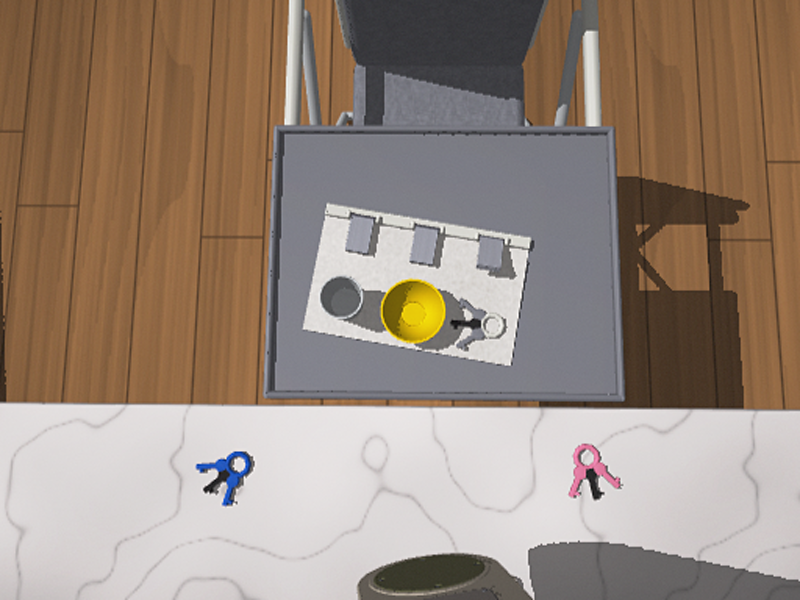

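View pics/scene0b.png

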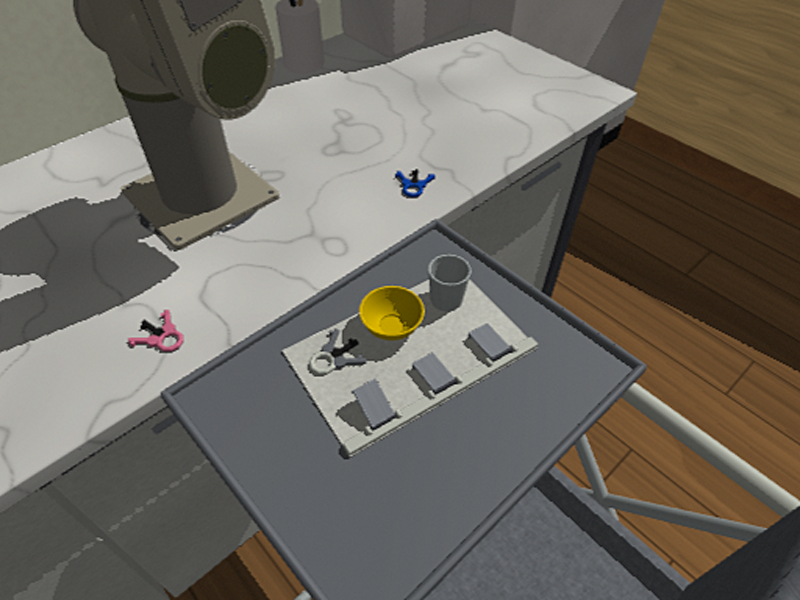

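The top view shows the mat with three clips. The right one, at about (490,250) and nearest the keys, casts a larger shadow and so appears to be the open one. I'll enlarge both views.

Run:
```python
import cv2
a=cv2.imread('pics/top0.png')[128:238,190:346];cv2.imwrite('pics/tc.png',cv2.resize(a,None,fx=5,fy=5,interpolation=cv2.INTER_CUBIC))
a=cv2.imread('pics/scene0.png')[155:295,175:350];cv2.imwrite('pics/sc.png',cv2.resize(a,None,fx=4,fy=4,interpolation=cv2.INTER_CUBIC))
```

```text
(no output)
```

View pics/tc.png

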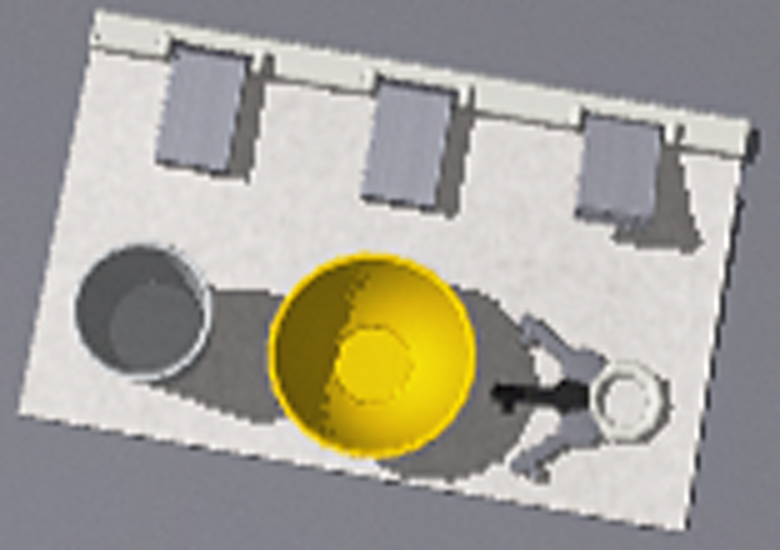

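View pics/sc.png

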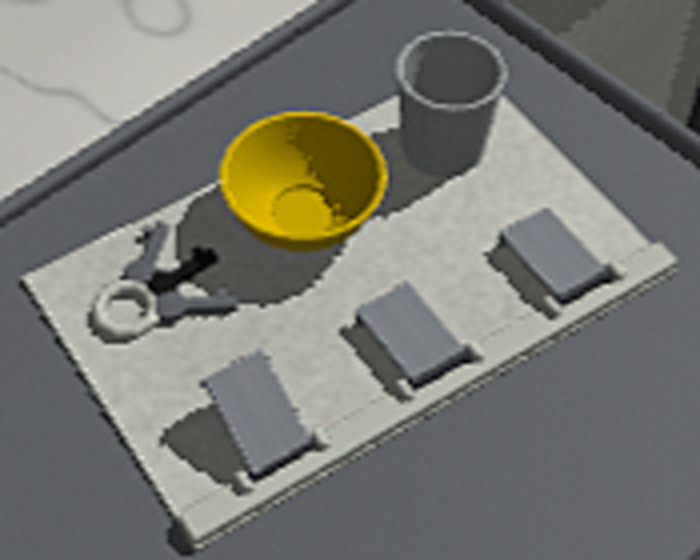

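Both crops confirm it: the right clip (world -y side) is open, with its free corners at about (577,212) and (650,222) in the top crop and (203,382) and (262,350) in the scene crop. The other two lie flat. Next I'll fit the holder pose.

```bash
cat > fit.py <<'E'
from bench import r
import numpy as np
from scipy.optimize import least_squares
C={n:r.camera_params(n) for n in('top','scene')}
def proj(n,X):
    c=C[n];p=c['R']@X+c['t'];return np.array([c['fx']*p[0]/p[2]+c['cx'],c['fy']*p[1]/p[2]+c['cy']])
T=lambda u,v:('top',u/5+190-.4,v/5+128-.4)
S=lambda u,v:('scene',u/4+175-.4,v/4+155-.4)
# (kind, hx(or flap s), hy, hz)
obs=[(T(20,415),'m',100,-160,4),(T(687,530),'m',100,160,4),(S(22,280),'m',100,160,4),
(T(97,10),'m',-100,-160,12),(T(752,120),'m',-100,160,12),(S(677,262),'m',-100,-160,12),(S(193,541),'m',-100,160,12),
(T(157,162),'f',55,-118,0),(T(232,176),'f',55,-82,0),(T(362,199),'f',55,-18,0),(T(437,211),'f',55,18,0),
(S(548,207),'f',55,-118,0),(S(498,240),'f',55,-82,0),(S(405,282),'f',55,-18,0),(S(357,317),'f',55,18,0),
(T(576,214),'f',55,82,1),(T(650,224),'f',55,118,1),(S(262,350),'f',55,82,1),(S(203,382),'f',55,118,1)]
def W(p,X):
    x,y,z,w=p[:4];c,s=np.cos(w),np.sin(w)
    return np.array([x+c*X[0]-s*X[1],y+s*X[0]+c*X[1],z+X[2]])
def flap(p,s,hy,a,up=4): return W(p,[p[4]+s*np.cos(a)-up*np.sin(a),hy,14+s*np.sin(a)+up*np.cos(a)])
def pt(p,o): return W(p,o[2:]) if o[1]=='m' else flap(p,o[2],o[3],p[5]*o[4])
res=lambda p:np.concatenate([proj(o[0][0],pt(p,o))-o[0][1:] for o in obs])
f=least_squares(res,[550,0,0,np.pi,-88,.5],loss='soft_l1');p=f.x
if __name__=='__main__':
    print(p.round(3));print(res(p).reshape(-1,2).round(1).tolist())
    for s in(40,55):
        for a in(p[5],0):print(s,a,flap(p,s,100,a).round(1))
    print('hinge',W(p,[p[4],100,14]), 'yaw',np.degrees(p[3]))
    t=r.sense();print(t['tool_pos'],t['tcp_rot'])
E
python3 fit.py
```

```text
[ 5.36175e+02  3.97200e+01  8.07500e+00  2.97600e+00 -8.49210e+01
  4.05000e-01]
[[0.1, 0.7], [0.3, 1.3], [0.4, -0.4], [0.4, 0.3], [0.5, 0.5], [1.2, 0.5], [1.0, 1.0], [-0.3, 0.2], [-0.4, -0.0], [0.1, -0.1], [0.1, 0.1], [0.2, 0.2], [0.4, -1.4], [1.0, 0.3], [-0.3, -1.3], [0.3, -0.2], [1.0, 0.4], [0.1, 0.3], [-0.1, 0.2]]
40 0.4053458038127522 [568.7 -67.1  41.5]
40 0 [564.  -66.3  26.1]
55 0.4053458038127522 [555.1 -64.8  47.4]
55 0 [549.2 -63.8  26.1]
hinge [603.43432331 -72.91964549  22.07497832] yaw 170.50429779362094
[ 131.35104284 -584.9292898   230.32985798] [-1.79902954e+02 -7.18207788e-03  1.26497547e+01]
```

```bash
python3 -m handwheel '[[0,0,0,7.4],[0,0,0,7.4],[0,0,0,7.4],[0.01,-0.017,0,0],[0.0172,-0.0291,0,0],[0.0172,-0.0291,0,0],[0.0172,-0.0291,0,0],[0.0172,-0.0291,0,0],[0.0172,-0.0291,0,0],[0.0172,-0.0291,0,0]]' 0
python3 -m handwheel '[[0.0172,-0.0291,0,0],[0.0172,-0.0291,0,0],[0.0172,-0.0291,0,0],[0.0172,-0.0291,0,0],[0.0172,-0.0291,0,0],[0.0172,-0.0291,0,0],[0.0172,-0.0291,0,0],[0.0172,-0.0291,0,0],[0.0172,-0.0291,0,0],[0.0172,-0.0291,0,0]]'
python3 -m handwheel '[[0.0172,-0.0291,0,0],[0.0172,-0.0291,0,0],[0.0172,-0.0291,0,0],[0.01,-0.017,0,0],[0,0,0,0],[0,0,0,0]]'
cat > go.py <<'E'
from fit import *
s=r.sense();t=np.array(s['tool_pos']);print(t.round(1),s['tcp_rot'].round(2),np.round(s['ft_force'],2),s['finger_gap'],s['time'])
from scipy.spatial.transform import Rotation as Q
R=Q.from_euler('xyz',s['tcp_rot'],degrees=True).as_matrix()
print('tool-frame mm to shut pad',(R.T@(flap(p,40,100,0)-t)).round(1))
E
python3 go.py
```

```text
time: 1.1
tool_pos: [275.4, -413.9, 230.9]
tcp_rot: [-180.0, 0.0, -9.6]
ft_force: [1.1, -0.2, -0.4]
finger_gap: 0.0
grip_force: 0.0
time: 2.1
tool_pos: [493.2, -155.5, 230.9]
tcp_rot: [-180.0, 0.0, -9.5]
ft_force: [0.6, -0.3, 0.3]
finger_gap: -0.1
grip_force: 0.0
time: 2.7
tool_pos: [570.4, -64.1, 230.7]
tcp_rot: [180.0, 0.1, -9.5]
ft_force: [-0.6, -1.0, -0.4]
finger_gap: -0.2
grip_force: 0.0
[570.4 -64.1 230.7] [ 1.7998e+02  8.0000e-02 -9.4900e+00] [-0.58 -0.96 -0.45] -0.23044124828472443 2.7
tool-frame mm to shut pad [ -5.7   3.2 204.6]
```

```bash
python3 -m handwheel '[[-0.006,0.003,0.02,0],[0,0,0.03,0],[0,0,0.03,0],[0,0,0.03,0],[0,0,0.025,0],[0,0,0.02,0],[0,0,0.01,0],[0,0,0,0]]'
python3 go.py
python3 - <<'E'
from bench import r
import cv2,numpy as np
a=r.snapshot('scene')[135:285,175:350,::-1];b=r.snapshot('top')[128:238,190:346,::-1]
z=lambda i,h:cv2.resize(i,(400,h),interpolation=cv2.INTER_CUBIC)
cv2.imwrite('pics/chk.png',np.hstack([z(a,400),z(b,400)]))
E
```

```text
time: 3.5
tool_pos: [562.6, -66.7, 64.7]
tcp_rot: [180.0, 0.2, -9.6]
ft_force: [-0.0, 0.0, -0.5]
finger_gap: 0.0
grip_force: 0.0
[562.6 -66.7  64.7] [180.     0.19  -9.61] [-0.02  0.02 -0.5 ] 0.04337325865638227 3.5
tool-frame mm to shut pad [ 1.4 -0.6 38.6]
```

View pics/chk.png

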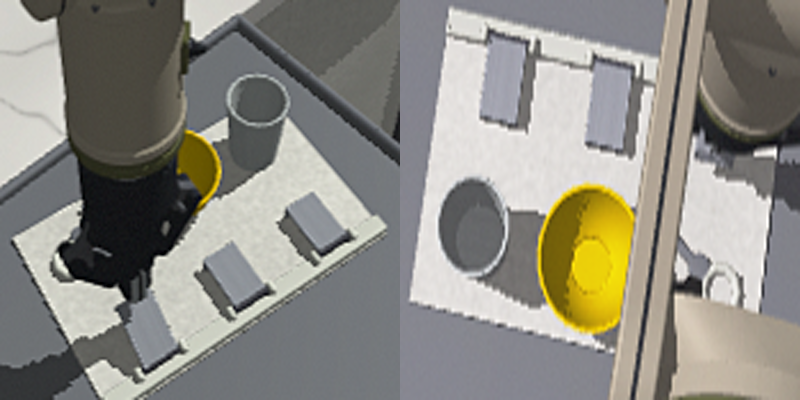

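The closed fingertips are above the open clip's free end (left picture, about (138,298)), and the neighbouring clips and toys are clear. I'll press down slowly from here.

```bash
python3 -m handwheel '[[0.001,0,0.004,0],[0,0,0.004,0],[0,0,0.004,0],[0,0,0.003,0],[0,0,0.003,0],[0,0,0.003,0],[0,0,0.003,0]]'
python3 -m handwheel '[[0,0,0.002,0],[0,0,0.002,0],[0,0,0.002,0],[0,0,0.002,0],[0,0,0.002,0]]'
```

```text
time: 4.3
tool_pos: [565.4, -66.3, 42.1]
tcp_rot: [-180.0, -0.0, -9.5]
ft_force: [-0.5, 0.4, 1.4]
finger_gap: -0.2
grip_force: 0.4
time: 4.8
tool_pos: [565.3, -66.3, 32.2]
tcp_rot: [-180.0, 0.0, -9.5]
ft_force: [0.5, -0.0, 0.5]
finger_gap: -0.2
grip_force: 0.4
```

```bash
for i in 1; do python3 -m handwheel '[[0,0,0.001,0],[0,0,0.001,0],[0,0,0.001,0],[0,0,0.001,0]]'; done
python3 -m handwheel '[[0,0,0.0005,0],[0,0,0.0005,0]]'
```

```text
time: 5.2
tool_pos: [565.4, -66.3, 28.2]
tcp_rot: [180.0, -0.0, -9.5]
ft_force: [-0.2, 0.3, -0.1]
finger_gap: -0.1
grip_force: 0.4
time: 5.4
tool_pos: [565.4, -66.3, 27.8]
tcp_rot: [180.0, 0.0, -9.5]
ft_force: [-4.6, 1.2, 9.2]
finger_gap: 0.2
grip_force: 4.8
```

```bash
python3 -m handwheel '[[0,0,0.0002,0],[0,0,0,0]]'
```

```text
time: 5.6
tool_pos: [565.4, -66.3, 27.8]
tcp_rot: [180.0, 0.0, -9.5]
ft_force: [-4.8, 1.3, 7.2]
finger_gap: -0.1
grip_force: 4.1
```

Firm stop at the expected height: 7 to 9 N at z 27.8 mm. Now I'll withdraw.

```bash
python3 -m handwheel '[[0,0,-0.002,0],[0,0,-0.004,0],[0,0,-0.01,0],[0,0,-0.02,0],[0,0,-0.03,0],[0,0,-0.04,0],[0,0,-0.04,0],[0,0,-0.04,0],[0,0,0,0]]'
python3 -m handwheel '[[-0.015,0.025,0,0],[-0.0172,0.0291,0,0],[-0.0172,0.0291,0,0],[-0.0172,0.0291,0,0],[-0.0172,0.0291,0,0],[-0.0172,0.0291,0,0],[-0.0172,0.0291,0,0],[-0.01,0.015,0,0],[0,0,0,0]]'
python3 - <<'E'
from bench import r
import cv2,numpy as np
a=r.snapshot('scene')[155:295,175:350,::-1];b=r.snapshot('top')[128:238,190:346,::-1]
z=lambda i:cv2.resize(i,(400,400),interpolation=cv2.INTER_CUBIC)
cv2.imwrite('pics/end.png',np.hstack([z(a),z(b)]))
E
```

```text
time: 6.5
tool_pos: [569.1, -67.1, 221.7]
tcp_rot: [180.0, -0.7, -9.5]
ft_force: [0.8, 0.3, 0.3]
finger_gap: -0.3
grip_force: 0.0
time: 7.4
tool_pos: [402.0, -258.3, 213.4]
tcp_rot: [180.0, -0.0, -9.7]
ft_force: [0.0, 0.3, 0.0]
finger_gap: -0.3
grip_force: 0.0
```

View pics/end.png

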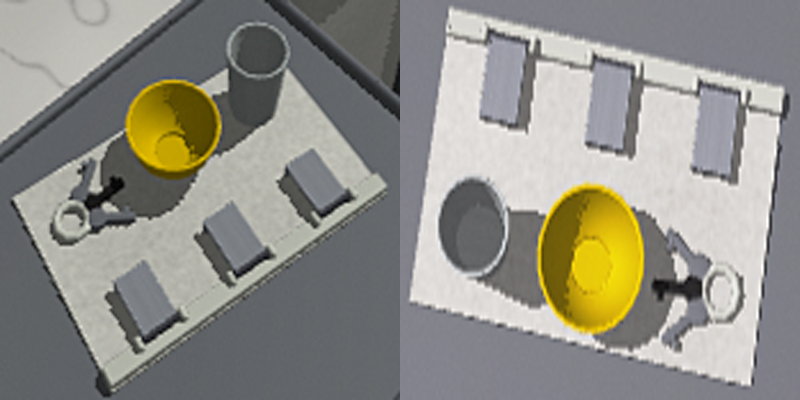

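All three clips now look the same and flat. The right clip, at (718,130), has the same narrow shadow as the other two, and the bowl, cup and keys have not moved.

```bash
python3 -c "
from bench import r
print(r.hand_in())"
```

```text
the job is handed in; nothing more can be done
None
```

The open clip, the one next to the keys, is pressed flat and shut (last wrist reading 7 N, highest seen about 9 N); the final pictures show the other clips, bowl, cup and keys unmoved, and the job is handed in, with no verdict returned.

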